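Turn a painted panel over against the bench stop

ROBOT

A 6-joint arm with a two-finger parallel gripper is mounted at the origin on a cart in front of the work surface, level with it; the furniture and walls round the work are solid. World frame = base frame: x ahead of the robot, y to its left, z up, the work surface at z = 0. Lengths are in m, angles in degrees, forces in N, time in s.
With the tool pointing down it reaches from about 0.4 to 0.825 m from the base axis. Payload 7 kg.
Tool frame: the origin (TCP) lies at the very end of the fingers, on their centre line; the grasp point (between the pads) lies 19 mm behind it; z points along the fingers, y is the line along which they close (so a half turn about z gives the same grasp; the last joint's range is limited). The gripper opens to 88 mm and grips with 3 to 60 N. Pads are 19 mm wide; open, the fingers measure 130 mm over their backs; the gripper's body (78 mm by 193 mm) begins 47 mm behind the grasp point.
Start: joints at [86.121, 20.546, 0.682, 0, -70.136, -16.507], TCP at [0.235, 0.633, 0.227] pointing down, gripper open.
Joint ranges: [-176.03, 176.03], [-82.01, 121.73], [-58.28, 71.71], [-173.87, 95.51], [-174.79, -0.11], [-173.66, 173.66]. Speed limits (degrees/s): [136.94, 136.94, 172.46, 180, 180, 180].

INTERFACE

Orientations are given as [roll, pitch, yaw] about the fixed x, y, z axes, in that order (R = Rz(yaw) Ry(pitch) Rx(roll)).
In Python, from plant import get_state, capture, close_job, regions_of gives the robot as it stands.
- The arm moves only by the tool jog_arm, never from a script. Its argument "moves" is a list of rows, each a list of 3 entries, a list of its own where there are three numbers: the shift along the tool's x, y, z in cm, then the turn about the tool's z in degrees, then the finger opening in cm, from 0 to 8.76. A call has 1 to 12 rows; each row shifts and turns the commanded pose from where the row before left it, along the tool's axes as they then stand; what a row does not reach is not made up. A row lasts 1/8 s, in which the tool goes at most 62.5 mm and 10.7 degrees, less where a joint would pass 70% of its speed; a pose out of reach is approached as far as the arm can. A call is refused whole if a number of a shift passes 6.25 or a number of a turn 10.7, either way. A call with a gripper value outside its range is refused whole. The fingers move at their own pace and stop on an object; "newtons" is the grip in N (left out, the last holds). Time passes only in rows, so rows that do not move let the fingers close. It gives the time, the measured TCP pose, the force, the opening and the grip force at its end, in the units of the state.
- get_state(): the state, without advancing time (a new reading comes with each control period).
- capture(name): name is "scene" or "side" or "wrist"; returns a dict with "pixels" (480x640x3 uint8, blue, green, red), "mtx" (3x3 intrinsics, pixels), "world_from_camera" (4x4, takes a point from camera to world coordinates); the wrist camera has in their place "hand_eye" (4x4, takes a point from camera to tool coordinates, whose origin is the TCP and whose axes are the flange's). Camera axes: x right, y down, z forward; pixel columns grow to the right and rows downward; lengths in m; the calibration is good to about 2 mm. A picture is of the moment at which its call begins: read the wrist's pose just before it. There is no depth.
- close_job(): hands the job in; it is judged then, once.
Trained networks look in a picture, given as the dict that the camera call returned (one of the last four; its "shot" number tells which), for a name from the list of things; names that differ only in an ending like _2 or _b are one class to them, and where a whole thing is asked for, a point or a joint stands for the part that bears it (a point fixed in the world has none). Each returns a list of dicts, best first, with "confidence" (0 to 1); they miss things now and then, are a little off and sometimes report something else, mostly with a low value. They report only what shows in the picture. A call takes as long as a camera call.
- regions_of(picture, thing): "pixels" (480x640 bool, what is visible of it) and "pixel" ([column, row] in pixels, amid what is visible of it).
The state is a dict: "time_s": time; "joints": joint angles; "qd": joint speeds; "joint_torque": joint torques, N m; "tcp_pos": TCP position; "eef_rot": TCP orientation; "contact_force": force on the tool from outside, world axes, zero at the start; "moment": the same for the moment, N m; "gripper_width": finger opening in m; "gripper_force": force on a finger pad.
Only numpy, scipy, OpenCV 4.12 (cv2) and the standard library are available. Lean on these libraries where they do the work, as an engineer would, in place of code of your own. Each camera call takes 0.05 s, during which the arm holds its last target. There are 200 camera calls.

TASK

The sample panel lies white side up in front of the bench stop. Without picking it up, push it against the stop with the fingertips so that its leading edge rides up and the panel stands leaning on the stop, then reach behind its upper edge and push it back over, so that it lies flat on the bench in front of the stop, blue side up. Do not disturb the tools and parts round it.

Things in the scene. Friction and masses are not known exactly. Their poses are not given: they have to be found in the camera images.
- panel: flat rectangular panel, 100 x 120 x 10 mm, about 0.1 kg, white on one face, blue on the other. Origin at its centre (mid-thickness). z axis out of the white face (up at the start), x along the 100 mm side, y along the 120 mm side. At the start its +x edge faces the stop, skewed at most 0.2 rad
- panel_edge_a (a point): middle of the panel's +x edge (a 120 mm edge, the one nearest the stop at the start), half-way through the thickness
- panel_edge_b (a point): middle of the panel's -x edge (the opposite 120 mm edge), half-way through the thickness
- stop: fixed bench stop: upright waxed dark wooden board 200 mm long (its y), 18 mm thick, 52 mm high. Origin on the bench under the middle of the board's front face; x points away from the panel through the board (front face x = 0, back x = 18 mm). Behind it only two flat steel brackets, up to 36 mm high at the board, then 3 mm high to x = 53 mm
- stop_foot (a point): middle of the front foot line of the slick green plastic cove strip on the stop's face, on the bench 29 mm before the board: a concave ramp rising from here, ever steeper, 15 mm high 12 mm before the board and 51 mm high at the board. A flat part pushed along the bench towards the board rides up on it
- stop_top (a point): middle of the board's upper front edge, 52 mm high. With its trailing edge pushed up to the strip's foot the panel leans on this edge at about 60 degrees, its upper edge about 87 mm high (35 mm above the board) and about 20 mm beyond the board's front face; it stays so when the fingers leave, and falls over by itself once pushed back past upright
- tape_measure: bystander: yellow tape measure, 34 x 83 x 64 mm, origin under its middle
- chisel: bystander: chisel with an orange handle, 25 x 235 x 25 mm, origin under its middle
- masking_tape: bystander: roll of yellow tape lying flat, 86 mm across, 25 mm high, origin under its middle
- offcut_block: bystander: softwood offcut, 45 x 75 x 24 mm, origin under its middle
- small_offcut: bystander: thin greyish wood offcut, 40 x 60 x 12 mm, origin under its middle

How it is judged (in metres and radians):
On the way:
1. the panel stands leaning on the stop, its first leading edge up (angle between panel's own z axis and vertical between 0.75 and 1.57 rad and height (world z) of panel_edge_a above 0.06 m and height (world z) of panel_edge_b below 0.03 m and contact force between panel and stop above 0.05 N), for 0.2 s.
At the end, for the whole second after the job is handed in: the panel lies still, blue side up and flat (within 0.1 rad) on the bench in front of the stop: its centre 50 to 200 mm in front of the board's face and within 120 mm of the stop's middle sideways (angle between panel's own z axis and vertical above 3.04 rad and height (world z) of panel below 0.012 m and x of panel in the frame of stop between -0.2 and -0.05 m and y of panel in the frame of stop between -0.12 and 0.12 m and linear speed of panel below 0.02 m/s); the robot touches nothing.
It fails at once if the panel is lifted off the bench (both its long edges more than 35 mm up) (height (world z) of each of panel_edge_a, panel_edge_b above 0.035 m).
It fails at once if a bystander (tape measure, chisel, tape roll, offcut) is moved more than 20 mm (distance of any of tape_measure, chisel, masking_tape, offcut_block, small_offcut from where it was at the start of the episode above 0.02 m).
It also fails if it takes over 51 s, if anything falls off the work surface, if the arm or the gripper's body presses on something with over 40 N, if the wrist force passes 120 N, or if a joint passes its speed limit or range.

## Working session

There is one attempt and no reset: what is moved stays moved. The work goes in short steps, Python scripts to look and compute and a tool call to move; the robot and the scene stay as the last step left them, time stands still between calls to the robot, and variables do not carry over. Pictures are saved under pics/ and viewed, at most 10 in all, crops included, and the job is handed in when it is done.

Besides the shell and the picture viewer there is one more tool, called after "Request:" by a JSON object that holds its "api" and its "payload", one argument or row to a line. jog_arm: Moves the arm, as the interface text tells. Its arguments: {"type":"object","properties":{"moves":{"type":"array"},"newtons":{"type":"number"}},"required":["moves"]}

```bash
mkdir -p pics; ls; cat > h.py <<'E'
import numpy as np,cv2
from plant import *
def ray(p,uv,z):
    T=p["world_from_camera"];d=T[:3,:3]@np.linalg.inv(p["mtx"])@np.array([uv[0],uv[1],1.]);o=T[:3,3]
    return o+d*(z-o[2])/d[2]
def corners(p,thing,z):
    r=regions_of(p,thing)
    if not r: return None
    m=r[0]["pixels"].astype(np.uint8)
    c=max(cv2.findContours(m,0,2)[0],key=cv2.contourArea)
    pts=np.array([ray(p,q,z)[:2] for q in c[:,0]],np.float32)
    (cx,cy),(w,h),a=cv2.minAreaRect(pts)
    return r[0]["confidence"],np.round([cx,cy,w,h,a],4)
E
python3 - <<'E'
from h import *
s=get_state();print(s)
for n in("scene","side"):
    p=capture(n);cv2.imwrite(f"pics/{n}0.png",p["pixels"])
    print(n,np.round(p["world_from_camera"],3).tolist())
    for t,z in(("panel",.01),("stop",.052),("tape_measure",.03),("chisel",.02),("masking_tape",.02),("offcut_block",.024),("small_offcut",.012)):
        print(t,corners(p,t,z))
E
```

```text
pics
{'time_s': 0.0, 'joints': array([ 8.61216657e+01,  2.05911783e+01,  6.33254606e-01, -2.10827295e-02,
       -7.01348582e+01, -1.65069972e+01]), 'qd': array([-0.05975159, -0.07602049,  0.08116541,  0.10834978, -0.03690062,
       -0.06025158]), 'joint_torque': array([ 9.63355269e-04, -5.82720709e+01,  2.93063951e+01,  6.99716136e+00,
        6.92514455e-03, -1.48803665e-04]), 'tcp_pos': array([0.23497192, 0.63225767, 0.22561861]), 'eef_rot': array([ 1.79905410e+02, -7.36287037e-03, -2.03925056e+01]), 'contact_force': array([ 0.50811355, -0.01314472, -0.53276076]), 'moment': array([-0.03830017, -0.00502752, -0.00707567]), 'gripper_force': 0.0, 'gripper_width': 0.08784606961084275}
scene [[0.58, -0.621, 0.527, -0.246], [-0.814, -0.451, 0.365, -0.513], [0.011, -0.641, -0.767, 1.158], [0.0, 0.0, 0.0, 1.0]]
panel (0.66, array([ 0.5115,  0.1505,  0.1328,  0.1041, 63.2799]))
stop (0.69, array([ 0.6067,  0.1391,  0.2246,  0.0809, 76.47  ]))
tape_measure (0.57, array([ 4.7150e-01, -4.5100e-01,  8.5800e-02,  6.9000e-02,  8.5675e+01]))
chisel (0.76, array([ 0.5902,  0.4328,  0.0321,  0.1121
[... 222 characters left out ...]
 27.9731]))
side [[0.908, -0.129, 0.399, 0.082], [-0.42, -0.315, 0.851, -0.965], [0.016, -0.94, -0.34, 0.451], [0.0, 0.0, 0.0, 1.0]]
panel (0.69, array([ 0.5091,  0.1407,  0.1459,  0.1007, 64.2423]))
stop (0.95, array([5.94800e-01, 8.43000e-02, 2.98500e-01, 6.70000e-02, 7.32219e+01]))
tape_measure (0.9, array([ 4.69700e-01, -4.48700e-01,  1.63200e-01,  5.75000e-02,
        5.79073e+01]))
chisel (0.74, array([ 0.583 ,  0.4074,  0.0299,  0.1193, 10.708 ]))
masking_tape (0.71, array([3.78200e-01, 4.16700e-01, 1.34300e-01, 7.69000e-02, 7.82805e+01]))
offcut_block (0.73, array([ 0.6059, -0.4063,  0.0821,  0.0725, 47.9913]))
small_offcut (0.58, array([ 0.3755, -0.4455,  0.0522,  0.0666, 27.0171]))
```

View pics/scene0.png

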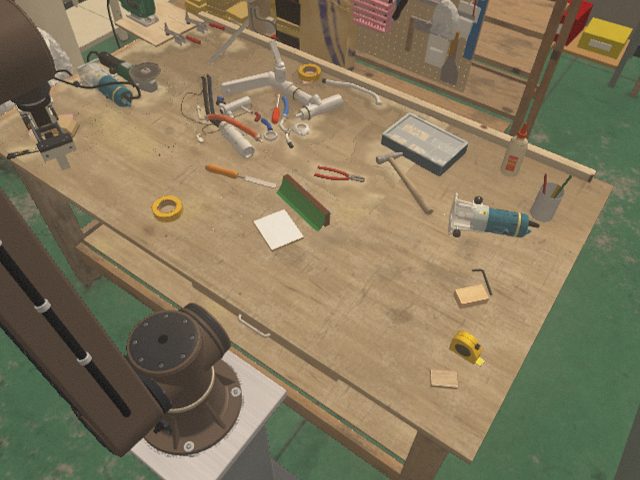

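View pics/side0.png

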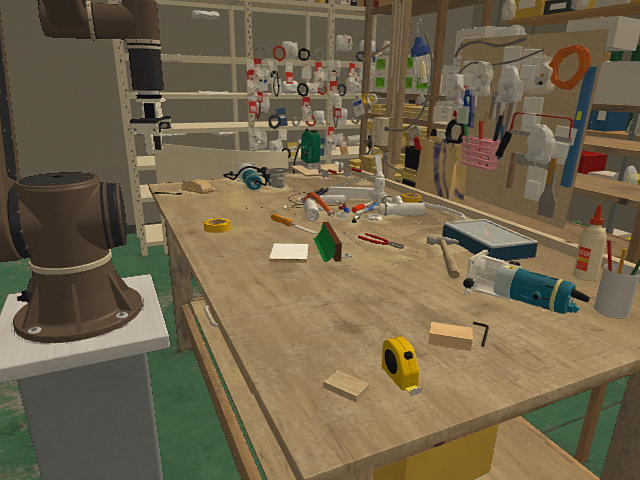

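The scene view shows the white panel at (278,230) before the green/brown stop running (285,180)–(328,222). The chisel is at (240,175). I'll zoom in to get the corners.

```bash
python3 - <<'E'
from h import *
p=capture("scene")["pixels"];q=capture("side")["pixels"]
a=cv2.resize(p[165:265,200:340],None,fx=5.7,fy=5.7,interpolation=cv2.INTER_CUBIC)[:300*2]
b=cv2.resize(q[210:275,260:400],None,fx=5.7,fy=5.7,interpolation=cv2.INTER_CUBIC)
cv2.imwrite("pics/a1.png",a);cv2.imwrite("pics/b1.png",b)
E
```

```text
(no output)
```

View pics/a1.png

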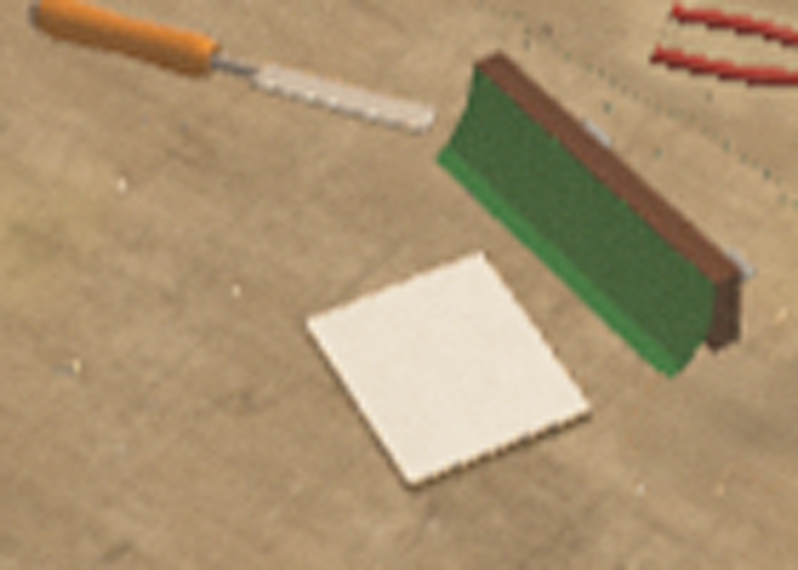

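The crop shows panel top corners at (483,253), (308,322), (410,486) and (590,408). The stop's top front edge runs (476,66)–(717,285) and its foot line (437,157)–(675,377). The chisel tip is at (432,118).

```bash
python3 - <<'E'
from h import *
p=capture("scene")
f=lambda u,z:ray(p,(u[0]/5.7+199.6,u[1]/5.7+164.6),z)[:2]
P=[f(u,.01) for u in((483,253),(308,322),(410,486),(590,408))]
S=[f(u,.052) for u in((476,66),(717,285))];F=[f(u,0) for u in((437,157),(675,377))]
print(np.round(P,4),np.mean(P,0));print(np.round(S,4),np.mean(S,0),np.round(F,4),np.mean(F,0))
ang=lambda d:np.degrees(np.arctan2(d[1],d[0]))
print("normals:panel",ang(P[0]-P[3])-90,ang(P[1]-P[2])-90,"stop",ang(S[0]-S[1])-90,ang(F[0]-F[1])-90)
print([np.linalg.norm(P[i]-P[i-1]) for i in range(4)],np.linalg.norm(S[0]-S[1]))
print("chisel tip",f((432,118),.01))
E
```

```text
[[0.5825 0.1835]
 [0.4936 0.2252]
 [0.4411 0.1181]
 [0.5311 0.0776]] [0.51210595 0.15109189]
[[0.6554 0.2426]
 [0.6024 0.0527]] [0.62889045 0.14763864] [[0.6305 0.252 ]
 [0.5791 0.0605]] [0.60478589 0.15624083]
normals:panel -25.875312100774224 -26.10167774782611 stop -15.578154898561962 -15.046881623377288
[np.float64(0.11777737446125307), np.float64(0.09819687835794025), np.float64(0.11933919844023963), np.float64(0.09870075059610092)] 0.19713373602698575
chisel tip [0.64428522 0.26559179]
```

Request:
{"api": "jog_arm", "payload": {
  "moves": [
    [[0,0,0],-5.1,7],
    [[3.1,3.9,0],0,7],
    [[3.1,3.9,0],0,7],
    [[3.1,3.9,0],0,7],
    [[3.1,3.9,0],0,7],
    [[3.1,3.9,0],0,7],
    [[3.1,3.9,0],0,7],
    [[3.1,3.9,0],0,7],
    [[3.1,3.9,0],0,7],
    [[3.1,3.9,0],0,7],
    [[3.1,3.9,0],0,7],
    [[0,0,0],0,7]
  ]
}}

```text
time_s: 2.45
tcp_pos: [0.432, 0.1722, 0.2268]
eef_rot: [-180.0, -0.0, -15.5]
contact_force: [-0.0, 1.4, -0.2]
gripper_width: 0.0702
gripper_force: 0.0
```

```bash
cat >> h.py <<'E'
from scipy.spatial.transform import Rotation as R
def wrist():
    s=get_state();p=capture("wrist");T=np.eye(4);T[:3,:3]=R.from_euler("xyz",s["eef_rot"],degrees=True).as_matrix();T[:3,3]=s["tcp_pos"]
    p["world_from_camera"]=T@p["hand_eye"];return p
O=np.array([.631,.148]);yaw=np.radians(-15.3);n=np.array([np.cos(yaw),np.sin(yaw)]);t=np.array([-n[1],n[0]])
sf=lambda w:((np.array(w)[:2]-O)@n,(np.array(w)[:2]-O)@t)
E
python3 - <<'E'
from h import *
p=wrist();cv2.imwrite("pics/w1.png",p["pixels"]);print(corners(p,"panel",.01),corners(p,"stop",.03))
np.savez("w1",m=p["mtx"],T=p["world_from_camera"])
E
```

```text
(0.84, array([ 0.5131,  0.1521,  0.1205,  0.1005, 64.6572])) (0.89, array([5.969e-01, 1.568e-01, 1.832e-01, 6.200e-03, 7.449e+01]))
```

View pics/w1.png

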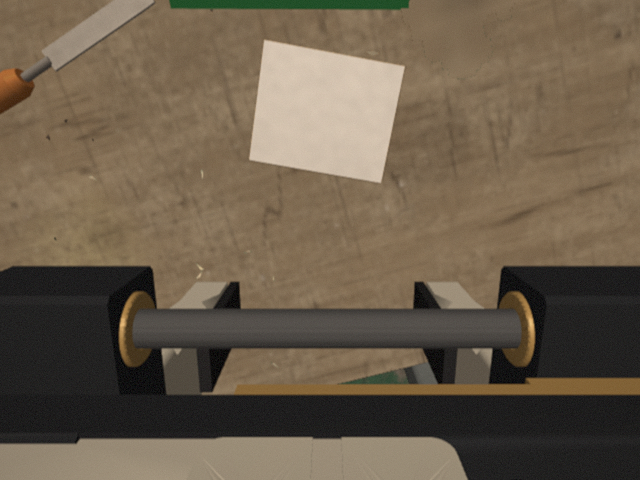

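The wrist view shows the panel corners at (265,40), (404,66), (381,183) and (250,160), matching my estimate. The stop's foot line is at row 8, columns 172–408. Nothing is under the fingers, so I'll descend.

Request:
{"api": "jog_arm", "payload": {
  "moves": [
    [[0,0,5],0,7],
    [[0,0,5],0,7],
    [[0,0,5],0,7],
    [[0,0,4],0,7],
    [[0,0,2],0,7],
    [[0,0,0.8],0,7],
    [[0,0,0.4],0,7],
    [[0,0,0],0,7]
  ]
}}

```text
time_s: 3.6
tcp_pos: [0.4316, 0.1754, 0.0051]
eef_rot: [-180.0, -0.0, -15.3]
contact_force: [-0.9, 1.2, 0.8]
gripper_width: 0.0701
gripper_force: 0.0
```

```bash
python3 - <<'E'
from h import *
d=np.load("w1.npz");p={"mtx":d["m"],"world_from_camera":d["T"]}
F=[ray(p,u,0)[:2] for u in((172,8),(408,8.5))];print(F,np.mean(F,0),[sf(f) for f in F])
print("panel",sf((.5131,.1521)));s=get_state();print(s["tcp_pos"],sf(s["tcp_pos"]),s["contact_force"])
E
```

```text
[array([0.62910783, 0.25197338]), array([0.57613208, 0.06248334])] [0.60261995 0.15722836] [(np.float64(-0.02926088255592883), np.float64(0.09978900015640386)), (np.float64(-0.030357714947681313), np.float64(-0.09696389391131366))]
panel (np.float64(-0.11480319914103243), np.float64(-0.027155947175240475))
[0.4316147  0.175401   0.00508065] (np.float64(-0.19954895638532347), np.float64(-0.02618256465551563)) [-0.94678007  1.19227425  0.81023309]
```

Request:
{"api": "jog_arm", "payload": {
  "moves": [
    [[0.8,0,0.1],0,7],
    [[0.8,0,0],0,7],
    [[0.8,0,0],0,7],
    [[0.8,0,0],0,7],
    [[0.8,0,0],0,7],
    [[0.8,0,0],0,7],
    [[0.8,0,0],0,7],
    [[0.8,0,0],0,7],
    [[0.8,0,0],0,7],
    [[0.8,0,0],0,7],
    [[0.5,0,0],0,7],
    [[0.5,0,0],0,7]
  ]
}}

```text
time_s: 5.1
tcp_pos: [0.5178, 0.1507, 0.0033]
eef_rot: [180.0, 0.1, -15.3]
contact_force: [-3.2, 0.8, -0.5]
gripper_width: 0.0704
gripper_force: 1.2
```

```bash
python3 - <<'E'
from h import *
p=capture("side")["pixels"];q=capture("scene")["pixels"]
b=cv2.resize(p[200:275,260:400],None,fx=4,fy=4,interpolation=cv2.INTER_CUBIC);a=cv2.resize(q[165:240,220:360],None,fx=4,fy=4,interpolation=cv2.INTER_CUBIC)
cv2.imwrite("pics/p2.png",np.vstack([b,a]))
s=get_state();print(sf(s["tcp_pos"]),s["tcp_pos"],s["contact_force"])
E
```

```text
(np.float64(-0.1092080558279605), np.float64(-0.026881165691705993)) [0.51856934 0.15088863 0.00350433] [-1.91273974 -0.6651087  -0.23227496]
```

View pics/p2.png

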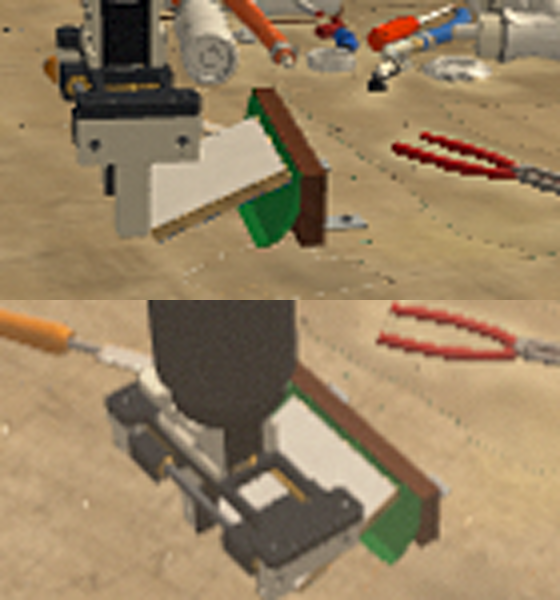

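The top half (side view) shows the panel squared and riding up the strip, with its leading edge at about (285,150). Nothing else is touched.

Request:
{"api": "jog_arm", "payload": {
  "moves": [
    [[0.7,0,0],0,7],
    [[0.7,0,0],0,7],
    [[0.7,0,0],0,7],
    [[0.6,0,0],0,7],
    [[0.6,0,0],0,7],
    [[0.6,0,0],0,7],
    [[0.6,0,0],0,7],
    [[0.5,0,0],0,7],
    [[0.5,0,0],0,7],
    [[0.4,0,0],0,7],
    [[0,0,0],0,7]
  ]
}}

```text
time_s: 6.58
tcp_pos: [0.5755, 0.1354, 0.0036]
eef_rot: [-180.0, -0.0, -15.3]
contact_force: [-0.7, -0.6, -0.5]
gripper_width: 0.0697
gripper_force: 0.0
```

```bash
python3 - <<'E'
from h import *
p=capture("side")["pixels"];q=capture("scene")["pixels"]
b=cv2.resize(p[200:275,260:400],None,fx=4,fy=4,interpolation=cv2.INTER_CUBIC);a=cv2.resize(q[165:240,220:360],None,fx=4,fy=4,interpolation=cv2.INTER_CUBIC)
cv2.imwrite("pics/p3.png",np.vstack([b,a]))
s=get_state();print(sf(s["tcp_pos"]),s["tcp_pos"],s["contact_force"])
E
```

```text
(np.float64(-0.05047127948928971), np.float64(-0.026742980091731063)) [0.5752608  0.13552287 0.00364928] [ 0.31132792 -0.24654821  0.2866776 ]
```

View pics/p3.png

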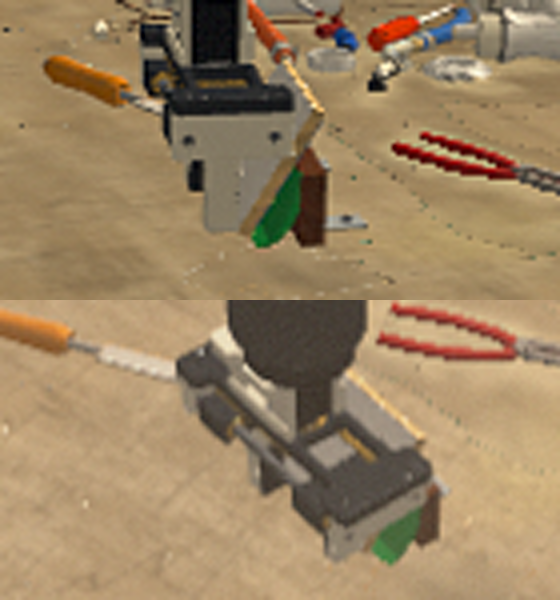

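The side view shows the panel leaning at roughly 60° on the board, its upper edge at about (320,110). I'll nudge it slightly, hold, then back off and go up.

Request:
{"api": "jog_arm", "payload": {
  "moves": [
    [[0.2,0,0],0,7],
    [[0,0,0],0,7],
    [[0,0,0],0,7],
    [[-0.3,0,0],0,7],
    [[-1,0,0],0,7],
    [[-3,0,0],0,7],
    [[-3,0,0],0,7],
    [[0,0,-4],0,7],
    [[0,0,-6],0,7],
    [[0,0,-6],0,7],
    [[0,0,0],0,7]
  ]
}}

```text
time_s: 8.05
tcp_pos: [0.5087, 0.1559, 0.1689]
eef_rot: [-179.6, -0.4, -15.2]
contact_force: [-0.7, 1.0, -0.6]
gripper_width: 0.0701
gripper_force: 0.0
```

```bash
python3 - <<'E'
from h import *
p=capture("side")["pixels"];q=capture("scene")["pixels"]
b=cv2.resize(p[200:275,260:400],None,fx=4,fy=4,interpolation=cv2.INTER_CUBIC);a=cv2.resize(q[165:240,220:360],None,fx=4,fy=4,interpolation=cv2.INTER_CUBIC)
cv2.imwrite("pics/p4.png",np.vstack([b,a]))
s=get_state();print(sf(s["tcp_pos"]),s["tcp_pos"],s["contact_force"])
E
```

```text
(np.float64(-0.12215503341213797), np.float64(-0.026704193623045075)) [0.50612794 0.15447569 0.16425475] [ 0.13097755  0.02708406 -1.31283543]
```

View pics/p4.png

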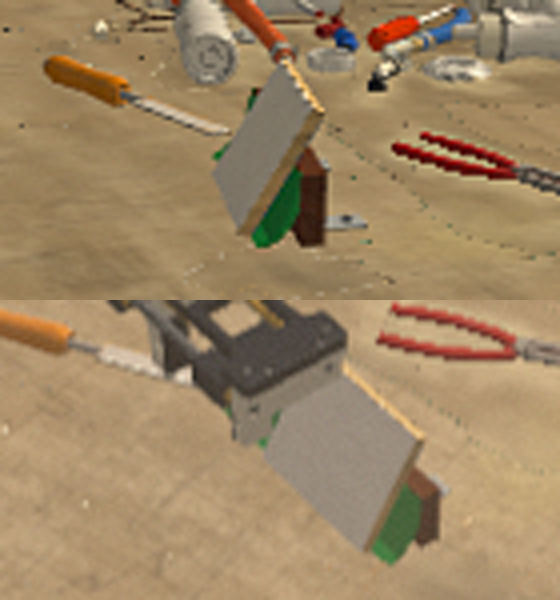

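Both views show the panel standing on its own against the board. Next I'll go over and behind it.

Request:
{"api": "jog_arm", "payload": {
  "moves": [
    [[5,0,0],0,7],
    [[5,0,0],0,7],
    [[5,0,0],0,7],
    [[2.4,0,0],0,7],
    [[0,0,0],0,7],
    [[0,0,3],0,7],
    [[0,0,3],0,7],
    [[0,0,2],0,7],
    [[0,0,1.2],0,7],
    [[0,0,0],0,7]
  ]
}}

```text
time_s: 9.4
tcp_pos: [0.6733, 0.1083, 0.0704]
eef_rot: [179.9, 0.1, -15.3]
contact_force: [-0.1, 0.0, 1.2]
gripper_width: 0.0701
gripper_force: 0.0
```

```bash
python3 - <<'E'
from h import *
p=capture("side")["pixels"];q=capture("scene")["pixels"]
b=cv2.resize(p[200:275,260:400],None,fx=4,fy=4,interpolation=cv2.INTER_CUBIC);a=cv2.resize(q[165:240,220:360],None,fx=4,fy=4,interpolation=cv2.INTER_CUBIC)
cv2.imwrite("pics/p5.png",np.vstack([b,a]))
s=get_state();print(sf(s["tcp_pos"]),s["tcp_pos"],s["contact_force"])
E
```

```text
(np.float64(0.05244631473338593), np.float64(-0.026500341658936315)) [0.67459476 0.10859973 0.0721655 ] [-0.31521162 -0.64298682  0.20213763]
```

View pics/p5.png

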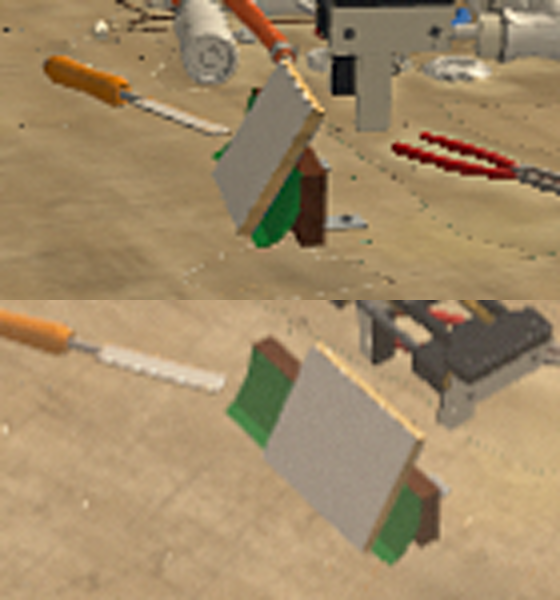

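The fingertips are behind the upper edge at (375,125) in the side view, clear of the board. I'll push the panel back slowly.

Request:
{"api": "jog_arm", "payload": {
  "moves": [
    [[-0.8,0,0],0,7],
    [[-0.7,0,0],0,7],
    [[-0.7,0,0],0,7],
    [[-0.7,0,0],0,7],
    [[-0.7,0,0],0,7],
    [[-0.7,0,0],0,7],
    [[-0.7,0,0],0,7],
    [[-0.7,0,0],0,7],
    [[-0.7,0,0],0,7],
    [[-0.7,0,0],0,7],
    [[-0.7,0,0],0,7],
    [[-0.6,0,0],0,7]
  ]
}}

```text
time_s: 11.0
tcp_pos: [0.593, 0.1306, 0.0716]
eef_rot: [-180.0, -0.0, -15.3]
contact_force: [0.1, 0.3, 0.1]
gripper_width: 0.0701
gripper_force: 0.0
```

Request:
{"api": "jog_arm", "payload": {
  "moves": [
    [[0,0,0],0,7],
    [[0,0,0],0,7],
    [[0,0,0],0,7],
    [[0,0,0],0,7]
  ]
}}

```text
time_s: 11.5
tcp_pos: [0.5935, 0.1304, 0.0715]
eef_rot: [180.0, 0.0, -15.3]
contact_force: [-0.3, -0.7, -0.8]
gripper_width: 0.0699
gripper_force: 0.0
```

```bash
python3 - <<'E'
from h import *
P=capture("side");p=P["pixels"];Q=capture("scene");q=Q["pixels"]
b=cv2.resize(p[200:275,240:380],None,fx=4,fy=4,interpolation=cv2.INTER_CUBIC);a=cv2.resize(q[180:255,220:360],None,fx=4,fy=4,interpolation=cv2.INTER_CUBIC)
cv2.imwrite("pics/p6.png",np.vstack([b,a]))
s=get_state();print(sf(s["tcp_pos"]),s["tcp_pos"],s["contact_force"])
for c in(P,Q):
    r=corners(c,"panel",.01);print(r,r and sf(r[1]))
E
```

```text
(np.float64(-0.031554751354212256), np.float64(-0.0268628856083205)) [0.59347524 0.13041565 0.07149443] [0.77687575 0.10398835 0.09210107]
(0.81, array([ 0.5288,  0.1375,  0.1385,  0.0976, 72.4349])) (np.float64(-0.09580710114175052), np.float64(-0.03709567860026797))
(0.72, array([ 0.6348,  0.1545,  0.2203,  0.0764, 75.3089])) (np.float64(0.0019501433653647318), np.float64(0.007272340809844117))
```

View pics/p6.png

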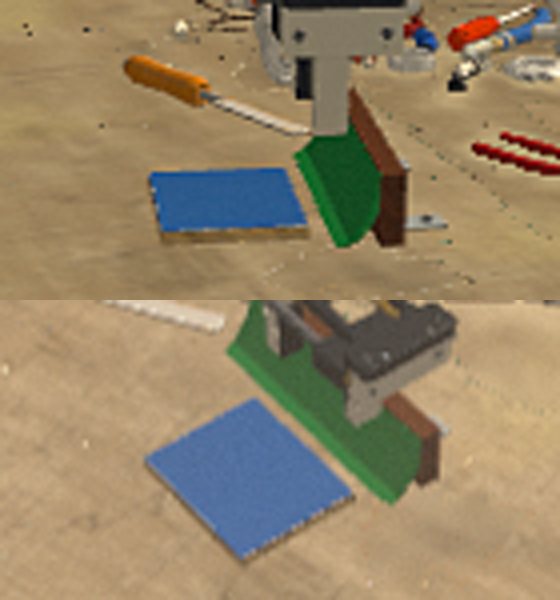

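The panel lies flat, blue side up, its near edge clear of the strip and its centre about 96 mm before the board. I'll raise the hand and hand the job in.

Request:
{"api": "jog_arm", "payload": {
  "moves": [
    [[0,0,-4],0,7],
    [[0,0,-5],0,7],
    [[0,0,-4],0,7],
    [[0,0,0],0,7],
    [[0,0,0],0,7]
  ]
}}

```text
time_s: 12.32
tcp_pos: [0.593, 0.1304, 0.2013]
eef_rot: [-180.0, 0.0, -15.3]
contact_force: [-0.4, 0.0, -0.5]
gripper_width: 0.0699
gripper_force: 0.0
```

```bash
python3 -c "
from plant import *
print(close_job())"
```

```text
the job is handed in; nothing more can be done
None
```

I stood the panel against the stop and pushed it back over; it now lies flat, blue side up, its centre about 96 mm in front of the board, nothing else was touched, and the job was handed in at about 12 s (the hand-in gave no verdict).

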